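# Clip a grow light into its frame

### The job

Take the loose grow-light batten off its carton and fit it in the empty bay of the timber light frame, lens up, with its black lead socket at the junction-box end. Centre it along the bay over the two spring clips and press it home in each of them, until you feel the clip give and snap and the lamp comes down on its seat; press gently, because leaning on it hard cracks the lamp. Let go of it and leave everything else where it is.

Things in the scene. Friction and masses are not known exactly. Their poses are not given: they have to be found in the camera images.
- lamp_mid (a point): Centre of the loose LED grow-light batten: a bar 300 long, 40 high, aluminium back rail below, white lens on top. Body 20.4 wide from 10 to 40 above its underside: grip it there, across y. Back rail: lowest 10 mm, flanks widening upward from 19.4 to 26.4, then a shoulder stepping in to the body. x along the bar to its socket end, z up out of the lens. Point 20 above the underside. 0.15 kg.
- lamp_top_a (a point): Point on the lens top of the loose lamp, 80 mm from its centre towards the socket end: where to press over clip A. The black 16 mm lead socket juts out past this end of the lamp, at 155 mm from its centre. x, y, z as lamp_mid.
- lamp_top_b (a point): Point on the lens top of the loose lamp, 80 mm from its centre towards the plain end: where to press over clip B. x, y, z as lamp_mid.
- bay (a point): Empty bay: midway between its clips, on the timber top, 30 mm above the bench. x along the bay to the junction-box end, z up. Clip A at x = +80, B at x = -80. Each is on a screwed stud not yet levelled: its flat seat, 16 long, 34 wide, is anywhere from 22 to 34 mm above this point, each by itself, not measured. Two sprung nylon jaws, 21.4 apart at the noses, 12.4 above the seat, with flared mouth.
- frame: The light frame, fixed: two pine rails 400 long and two cross slats, 30 mm thick, 290 wide, lying on the bench; a like lamp is already fitted in its other bay, 90 mm from the empty one (centre line to centre line); 45 mm high grey junction box on the rail beyond it, at one end. Origin on the bench at its centre, x along the lamps to the junction-box end; the empty bay's line is at y = -45.
- lamp: The same loose lamp; origin at the middle of its underside. Laid in the clips' mouths it rests with its underside about 10 mm above the seats. Pressed down over a clip it meets a resistance rising to 7 to 13 N over some 7 mm, springs back up if let go early, and snaps in about 2 mm above the seat: the force drops to nearly nothing, then the seat stops it solid. Over 20 N on a seat cracks it.
- carton: Flat cardboard carton, fixed, 360 x 75 x 30, on which the loose lamp lies along its length (x); origin under its centre.
- screwdriver: Screwdriver on the bench; bystander.
- tape: Roll of grey tape, 90 across, 24 high; bystander.
- nutrient: White nutrient bottle, 76 across, 190 high; bystander.
- ph_bottle: Small grey bottle, 52 across, 120 high; bystander.
- net_pot: Black plant pot, 60 across, 55 high; bystander.
- elbow: Grey pipe elbow, 32 mm high, lying on the bench inside the frame between the slats, below the lamps; bystander.
- clip_tray: Blue tray of spare clips, 130 x 90 x 35; bystander.

How it is judged:
By the outcome, as a careful person would: the job done as asked, in the order asked, and still so for the second after the job is handed in, with the robot touching nothing.
It also fails if it takes over 67 s, if anything falls off the work surface, if the arm or the gripper's body presses on something with over 40 N, if the wrist force passes 120 N, or if a joint passes its speed limit or range.

### The arm

A 7-joint arm with a two-finger parallel gripper is mounted at the origin on the work surface. World frame = base frame: x ahead of the robot, y to its left, z up, the work surface at z = 0. Lengths are in m, angles in rad, forces in N, time in s.
With the tool pointing down it reaches from about 0.425 to 0.975 m from the base axis. Payload 16.7 kg.
Tool frame: the origin (TCP) lies midway between the tips of the shut fingers; the grasp point (between the pads) lies 19 mm behind it; z points along the fingers, y is the line along which they close (so a half turn about z gives the same grasp; the last joint's range is limited). The gripper opens to 85 mm and grips with 20 to 120 N. Pads are 22 mm wide; open, the fingers measure 114 mm over their backs; the gripper's body (76 mm by 85 mm) begins 54 mm behind the grasp point. The pads swing forward as they close: fully open they stand 13 mm farther back than shut.
Start: joints at [-1.462, 0.426, 0.074, 1.606, -0.034, 1.111, -0.067], TCP at [0.172, 0.653, 0.231] pointing down, gripper open.
Joint ranges: [-2.85, 2.85], [-0.5, 2.14], [-1.23, 1.37], [0.21, 2.46], [-1.02, 4.16], [0.16, 2.05], [-2.73, 2.73]. Speed limits (rad/s): [1.89, 1.89, 2.39, 2.39, 3.01, 3.01, 3.01].

### API

Orientations are given as a unit quaternion [x, y, z, w].
In Python, from bench import monitor, eyes, ticket gives the robot as it stands.
- The arm moves only by the tool move_arm, never from a script. Its argument "motion" is one flat list of numbers, 5 for each row, row after row: the gripper's target within -1 to 1 (fully open at 1, half-way at 0, shut at -1), then the shift along the tool's x, y, z in m, then the turn about the tool's z in degrees. A call has 1 to 12 rows; each row shifts and turns the commanded pose from where the row before left it, along the tool's axes as they then stand; what a row does not reach is not made up. A row lasts 1/8 s, in which the tool goes at most 62.5 mm and 10.7 degrees, less where a joint would pass 70% of its speed; a pose out of reach is approached as far as the arm can. A call is refused whole if a number of a shift passes 0.0625 or a number of a turn 10.7, either way. A call with a gripper value outside its range is refused whole. The fingers move at their own pace and stop on an object; "force" is the grip in N (left out, the last holds). Time passes only in rows, so rows that do not move let the fingers close. It gives the time, the measured TCP pose, the force, the opening and the grip force at its end, in the units of the state.
- monitor.observe(): the state, without advancing time (a new reading comes with each control period).
- eyes.capture(name): name is "side" or "top" or "wrist"; returns (picture, depth): 400x640x3 uint8, red, green, blue; 400x640 float32, m along the optical axis (not along the pixel's ray), 0 where there is no reading.
- eyes.camera_info(name): a dict with "fx", "fy", "cx", "cy" (pixels), "R" (3x3) and "t" (3): a world point X has camera coordinates R X + t. Camera axes: x right, y down, z forward; pixel columns grow to the right and rows downward; lengths in m; the calibration is good to about 2 mm. The wrist camera is an equidistant fisheye: a pixel r from the principal point sees the ray r / f radians off the axis. A picture is of the moment at which its call begins: read the wrist's pose just before it. camera_info takes no time and is no camera call; for the wrist camera it gives the pose at the moment of the call.
- ticket.sign_off(): hands the job in; it is judged then, once.
Trained networks look in the newest picture that a camera, given by its name, has taken for a name from the list of things; names that differ only in an ending like _2 or _b are one class to them, and where a whole thing is asked for, a point or a joint stands for the part that bears it (a point fixed in the world has none). Each returns a list of dicts, best first, with "confidence" (0 to 1); they miss things now and then, are a little off and sometimes report something else, mostly with a low value. They report only what shows in the picture. A call takes as long as a camera call.
- eyes.trace(camera, thing): "mask" (400x640 bool, what is visible of it) and "position" ([column, row] in pixels, amid what is visible of it).
- eyes.mark_of(camera, thing): "position" ([column, row] in pixels: a listed point, or the origin of a listed thing).
The state is a dict: "time_s": time; "q": joint angles; "qd": joint speeds; "joint_efforts": joint torques, N m; "tool_pos": TCP position; "ee_rot": TCP orientation; "force": force on the tool from outside, world axes, zero at the start; "moment": the same for the moment, N m; "width": finger opening in m; "grip_force": force on a finger pad.
Only numpy, scipy, OpenCV 4.12 (cv2) and the standard library are available. Lean on these libraries where they do the work, as an engineer would, in place of code of your own. Each camera call takes 0.05 s, during which the arm holds its last target. There are 200 camera calls.

## Working session

There is one attempt and no reset: what is moved stays moved. The work goes in short steps, Python scripts to look and compute and a tool call to move; the robot and the scene stay as the last step left them, time stands still between calls to the robot, and variables do not carry over. Pictures are saved under pics/ and viewed, at most 10 in all, crops included, and the job is handed in when it is done.

Besides the shell and the picture viewer there is one more tool, called after "Emit:" as a command line: name --argument value ..., lists and objects as JSON in quotes. move_arm: Moves the arm, as the interface text tells. Its arguments: {"type":"object","properties":{"motion":{"type":"array","items":{"type":"number"}},"force":{"type":"number"}},"required":["motion"]}

```bash
mkdir -p pics; ls; cat > h.py <<'E'
import numpy as np, cv2
from bench import monitor, eyes, ticket
from scipy.spatial.transform import Rotation as Rot
def ray(cam,info,p):
    u=(p[0]-info['cx'])/info['fx'];v=(p[1]-info['cy'])/info['fy']
    if cam=='wrist':
        r=np.hypot(u,v);s=np.sin(r)/r if r>1e-9 else 1
        d=np.array([u*s,v*s,np.cos(r)])
    else: d=np.array([u,v,1.])
    R=np.array(info['R']);t=np.array(info['t'])
    return -R.T@t, R.T@d
def at_z(cam,info,p,z):
    o,d=ray(cam,info,p);return o+d*(z-o[2])/d[2]
def at_depth(cam,info,p,dep):
    o,d=ray(cam,info,p)
    R=np.array(info['R']);return o+d*dep/(R@d)[2]
def tri(rs):
    A=0;b=0
    for o,d in rs:
        d=d/np.linalg.norm(d);P=np.eye(3)-np.outer(d,d);A=A+P;b=b+P@o
    X=np.linalg.solve(A,b)
    return X,[np.linalg.norm((np.eye(3)-np.outer(d,d)/(d@d))@(X-o)) for o,d in rs]
E
python3 - <<'E'
from h import *
s=monitor.observe();print(s)
rays={}
ims=[]
for c in ['side','top']:
    im,d=eyes.capture(c);I=eyes.camera_info(c)
    cv2.imwrite(f'pics/{c}0.png',im[:,:,::-1])
    for n in ['lamp_mid','lamp_top_a','lamp_top_b','bay','frame','carton']:
        r=eyes.mark_of(c,n)
        if r:
            p=r[0]['position'];x,y=int(p[0]),int(p[1])
            rays.setdefault(n,[]).append(ray(c,I,p))
            print(c,n,np.round(p,1),round(r[0]['confidence'],2),len(r),np.round(at_depth(c,I,p,d[y,x]),3))
for n,r in rays.items():
    if len(r)>1: X,e=tri(r);print(n,X.round(4),np.round(e,4))
E
```

```text
pics
{'time_s': 0.0, 'q': array([-1.4625287 ,  0.42675417,  0.07386216,  1.60661221, -0.03409963,
        1.11076287, -0.06706551]), 'qd': array([-6.95183596e-05, -2.19390551e-05, -1.68216626e-03, -9.61769045e-04,
       -1.65931417e-03, -1.09210937e-03,  3.27711189e-04]), 'joint_efforts': array([ 5.58683805e-04, -9.49834871e+01,  3.76108512e+00, -4.63505638e+01,
        1.92050723e-02,  1.03015616e-02,  3.81895893e-05]), 'tool_pos': array([0.17200578, 0.65230396, 0.23059384]), 'ee_rot': array([ 1.28530952e-01,  9.91705292e-01, -6.37612264e-04, -3.15388521e-05]), 'force': array([ 0.40751238, -0.13876269, -0.33309625]), 'moment': array([-0.05544593,  0.01332921,  0.0175838 ]), 'grip_force': 0.0, 'width': 0.08538738790411646}
side lamp_mid [270.8 156.3] 0.61 1 [0.585 0.309 0.058]
side lamp_top_a [296.9 147.6] 0.87 2 [0.686 0.292 0.07 ]
side lamp_top_b [296.9 147.6] 0.87 2 [0.686 0.292 0.07 ]
side bay [322.1 253.1] 0.65 1 [ 0.5   -0.154 -0.001]
side frame [336.9 258.4] 0.61 2 [ 0.51  -0.208  0.019]
side carton [271.6 169.5] 0.83 3 [0.565 0.269 0.03 ]
top lamp_mid [217.7 197.6] 0.85 2 [0.592 0.314 0.071]
top lamp_top_a [207.4 216.6] 0.83 3 [0.529 0.344 0.073]
top lamp_top_b [207.4 216.6] 0.83 3 [0.529 0.344 0.073]
top frame [369.5 225.2] 0.82 1 [ 0.516 -0.188  0.032]
top carton [225.1 207.9] 0.83 1 [0.564 0.298 0.03 ]
lamp_mid [0.5932 0.3209 0.0501] [0.0022 0.0022]
lamp_top_a [0.5945 0.2934 0.0999] [0.0807 0.0807]
lamp_top_b [0.5945 0.2934 0.0999] [0.0807 0.0807]
frame [ 5.199e-01 -1.924e-01 -3.000e-04] [0.0017 0.0017]
carton [0.572  0.3006 0.01  ] [0.0066 0.0066]
```

```bash
python3 - <<'E'
import cv2
t=cv2.imread('pics/top0.png');cv2.imwrite('pics/top1.png',cv2.resize(t[90:340,130:480],None,fx=2.28,fy=2.28,interpolation=cv2.INTER_CUBIC))
E
```

```text
(no output)
```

View pics/top1.png

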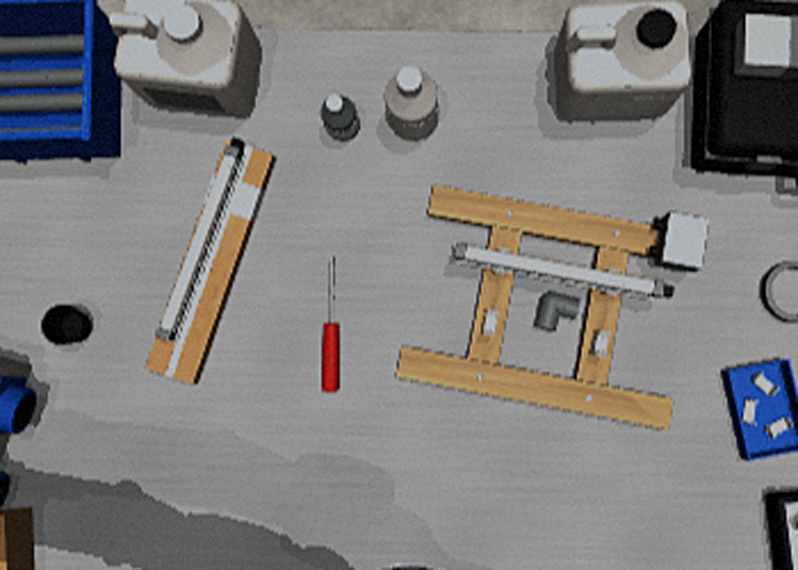

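View pics/side0.png

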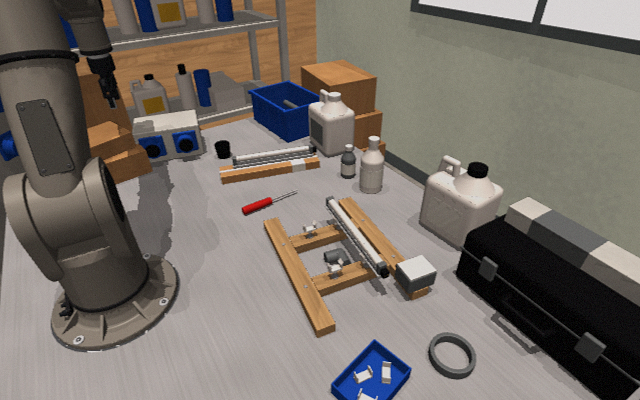

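Top view: the loose lamp's black socket is at the far-x end (crop 237,147). The empty bay's clips are at crop (490,320) and (601,342), with the junction box at right (crop 685,240), so the bay's +x points roughly along −y.

```bash
cat >> h.py <<'E'
def cloud(cam,d,I):
    vv,uu=np.mgrid[0:400,0:640];u=(uu-I['cx'])/I['fx'];v=(vv-I['cy'])/I['fy']
    if cam=='wrist':
        r=np.hypot(u,v)+1e-9;k=np.tan(np.minimum(r,1.4))/r;u=u*k;v=v*k
    P=np.stack([u*d,v*d,d],-1);R=np.array(I['R']);t=np.array(I['t'])
    X=(P-t)@R;X[d<=0]=np.nan;return X
def line(P):
    r=cv2.minAreaRect(P[:,:2].astype(np.float32)*1000)
    m=P[:,:2].mean(0);_,_,V=np.linalg.svd(P[:,:2]-m,full_matrices=False)
    t=(P[:,:2]-m)@V[0];return np.array(r[0])/1000,np.array(r[1]),V[0],np.degrees(np.arctan2(V[0][1],V[0][0]))
E
python3 - <<'E'
from h import *
for c in ['top','side']:
    im,d=eyes.capture(c);I=eyes.camera_info(c);X=cloud(c,d,I);x,y,z=X[...,0],X[...,1],X[...,2]
    near=(abs(x-.593)<.2)&(abs(y-.318)<.12)
    for nm,m in [('lamp',near&(z>.055)&(z<.085)),('fit',(abs(x-.56)<.12)&(abs(y+.2)<.19)&(z>.078)&(z<.12)&(im.min(-1)>140)),
      ('clips',(np.hypot(x-.5,y+.2)<.14)&(z>.055)&(z<.085)&(x<.53))]:
        m=cv2.morphologyEx(m.astype(np.uint8),cv2.MORPH_CLOSE,np.ones((3,3)))
        n,l,st,ce=cv2.connectedComponentsWithStats(m)
        for i in range(1,n):
            if st[i,4]>8:
                P=X[l==i];P=P[np.isfinite(P[:,0])&(P[:,2]>.05)]
                print(c,nm,st[i].tolist(),[np.round(a,4) for a in line(P)],np.nanpercentile(P[:,2],[5,50,95]).round(4),P.mean(0).round(4))
E
```

```text
top lamp [198, 150, 39, 89, 650] [array([0.6084, 0.317 ]), array([ 22.766 , 311.0677]), array([-0.9551,  0.2964]), np.float64(162.757)] [0.0576 0.0695 0.0749] [0.6035 0.3169 0.0684]
top fit [421, 183, 14, 23, 248] [array([ 0.617 , -0.3727]), array([43.611 , 69.0398]), array([-0.9998,  0.0215]), np.float64(178.7673)] [0.0753 0.0794 0.0835] [ 0.6153 -0.3707  0.0794]
top fit [334, 198, 83, 21, 481] [array([ 0.5639, -0.198 ]), array([266.0438,  26.6025]), array([0.1655, 0.9862]), np.float64(80.4752)] [0.0891 0.0952 0.0995] [ 0.5664 -0.2001  0.0946]
top clips [342, 225, 7, 12, 59] [array([ 0.4931, -0.1044]), array([15.5836, 37.4392]), array([-0.987 ,  0.1605]), np.float64(170.7637)] [0.0573 0.0627 0.079 ] [ 0.4938 -0.1044  0.0672]
top clips [390, 234, 8, 12, 61] [array([ 0.4667, -0.2618]), array([16.0095, 36.9445]), array([-0.9792,  0.2031]), np.float64(168.2801)] [0.056  0.0649 0.0814] [ 0.4676 -0.2616  0.0677]
side lamp [232, 144, 85, 19, 479] [array([0.6057, 0.314 ]), array([ 30.3763, 307.9176]), array([-0.9547,  0.2975]), np.float64(162.6924)] [0.0558 0.0665 0.0714] [0.5994 0.3129 0.0651]
side fit [329, 199, 54, 64, 495] [array([ 0.5653, -0.2   ]), array([270.274 ,  18.7538]), array([0.1686, 0.9857]), np.float64(80.2922)] [0.0912 0.0948 0.0969] [ 0.5617 -0.2128  0.0945]
side fit [398, 255, 32, 20, 354] [array([ 0.6154, -0.3724]), array([40.8228, 70.0584]), array([-0.9973,  0.073 ]), np.float64(175.8111)] [0.0772 0.0791 0.0809] [ 0.6136 -0.3711  0.0791]
side clips [303, 220, 14, 13, 97] [array([ 0.4921, -0.1054]), array([20.2532, 36.1371]), array([-0.9838,  0.1793]), np.float64(169.6702)] [0.0568 0.0608 0.0779] [ 0.4918 -0.1071  0.0645]
side clips [327, 258, 17, 16, 126] [array([ 0.4643, -0.2629]), array([18.6917, 36.1393]), array([-0.9944,  0.1056]), np.float64(173.9388)] [0.0584 0.0617 0.08  ] [ 0.465  -0.2647  0.066 ]
```

Emit:
move_arm --motion '[1,-0.05,-0.0215,0,0,1,-0.05,-0.0215,0,0,1,-0.05,-0.0215,0,0,1,-0.05,-0.0215,0,0,1,-0.05,-0.0215,0,0,1,-0.05,-0.0215,0.01,0,1,-0.05,-0.0215,0.01,0,1,-0.05,-0.0215,0.015,0,1,-0.05,-0.0215,0.015,0,1,-0.05,-0.0215,0.02,0,1,0,0,0,2.5,1,0,0,0,0]' --force 40

```text
time_s: 2.3
tool_pos: [0.6009, 0.317, 0.161]
ee_rot: [0.15, 0.989, -0.0, -0.0]
force: [0.8, 0.1, 0.0]
width: 0.0855
grip_force: 0.0
```

```bash
python3 - <<'E'
from h import *
s=monitor.observe();print(s['q'].round(2),s['tool_pos'])
c='wrist';im,d=eyes.capture(c);I=eyes.camera_info(c);cv2.imwrite('pics/w1.png',im[:,:,::-1])
print(I['fx'],I['cx'],I['cy'],(-np.array(I['R']).T@np.array(I['t'])).round(3))
for n in ['lamp_mid','lamp_top_a','lamp']:
    for r in eyes.mark_of(c,n): 
        p=r['position'];print(n,np.round(p,1),round(r['confidence'],2),at_z(c,I,p,.05 if n=='lamp_mid' else .07).round(4))
X=cloud(c,d,I);m=np.isfinite(X[...,0])&(X[...,2]>.063)&(X[...,2]<.078)&(im.min(-1)>120)&(np.hypot(X[...,0]-.6,X[...,1]-.317)<.2)
n,l,st,ce=cv2.connectedComponentsWithStats(m.astype(np.uint8))
for i in range(1,n):
    if st[i,4]>200: P=X[l==i];print(st[i],[np.round(a,4) for a in line(P)],np.percentile(P[:,2],[5,50,95]).round(4))
E
```

```text
[-0.75  0.51  0.24  1.67 -0.14  0.99  0.8 ] [0.60086688 0.31696735 0.16095962]
309.70691628693146 316.1793540470657 195.9985429679179 [0.521 0.342 0.305]
lamp_mid [318.2 189.7] 0.88 [0.599  0.3199 0.05  ]
lamp_top_a [318.1 281.8] 0.9 [0.6769 0.2957 0.07  ]
lamp_top_a [319.9  93.8] 0.62 [0.5213 0.345  0.07  ]
lamp [316.6 184.9] 0.56 [0.5887 0.3216 0.07  ]
[305   9  27  16 355] [array([0.4634, 0.3614]), array([19.4718, 11.8256]), array([0.3026, 0.9531]), np.float64(72.3891)] [0.0703 0.0716 0.0728]
[ 305   25   28  300 6502] [array([0.599 , 0.3199]), array([ 20.4697, 270.0544]), array([ 0.9543, -0.2988]), np.float64(-17.388)] [0.0683 0.0712 0.0726]
```

View pics/w1.png

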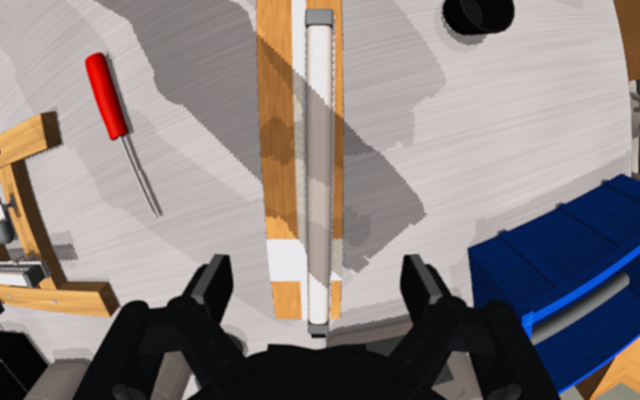

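Emit:
move_arm --motion '[1,0.0027,0.0022,0.04,0.1,1,0,0,0.04,0,1,0,0,0.03,0,1,0,0,0.0085,0,0,0,0,0,0,-1,0,0,0,0,-1,0,0,0,0,-1,0,0,0,0,-1,0,0,0,0,-1,0,0,0,0,-1,0,0,0,0]' --force 30

```text
time_s: 3.88
tool_pos: [0.5992, 0.3205, 0.0438]
ee_rot: [0.151, 0.989, 0.0, 0.0]
force: [-1.8, 0.2, 8.1]
width: 0.0199
grip_force: 30.6
```

```bash
cat >> h.py <<'E'
def plan(p0,yaw0,p1,yaw1,n):
    # yaw of tool x, deg; straight line, n rows
    rows=[];dw=np.array(p1)-np.array(p0);dy=(yaw1-yaw0)/n
    for i in range(n):
        a=np.radians(yaw0+i*dy);w=dw/n
        tx=np.array([np.cos(a),np.sin(a)]);ty=np.array([np.sin(a),-np.cos(a)])
        rows.append([round(float(w[:2]@tx),4),round(float(w[:2]@ty),4),round(float(-w[2]),4),round(float(-dy),2)])
    return rows
E
python3 -c "
from h import *
print(plan([.599,.3205,.2],162.7,[.558,-.197,.2],80.4,10))"
```

```text
[[-0.0115, -0.0506, -0.0, 8.23], [-0.0186, -0.0485, -0.0, 8.23], [-0.0253, -0.0453, -0.0, 8.23], [-0.0316, -0.0412, -0.0, 8.23], [-0.0371, -0.0363, -0.0, 8.23], [-0.042, -0.0306, -0.0, 8.23], [-0.0459, -0.0243, -0.0, 8.23], [-0.0489, -0.0174, -0.0, 8.23], [-0.0509, -0.0103, -0.0, 8.23], [-0.0518, -0.0029, -0.0, 8.23]]
```

Emit:
move_arm --motion '[-1,0,0,-0.02,0,-1,0,0,-0.05,0,-1,0,0,-0.05,0,-1,0,0,-0.04,0,-1,0,0,0,0]'

```text
time_s: 4.5
tool_pos: [0.6003, 0.3208, 0.2077]
ee_rot: [0.151, 0.989, 0.002, 0.002]
force: [0.7, -0.2, -1.5]
width: 0.0203
grip_force: 29.8
```

Emit:
move_arm --motion '[-1,-0.0115,-0.0506,0,8.23,-1,-0.0186,-0.0485,0,8.23,-1,-0.0253,-0.0453,0,8.23,-1,-0.0316,-0.0412,0,8.23,-1,-0.0371,-0.0363,0,8.23,-1,-0.042,-0.0306,0,8.23,-1,-0.0459,-0.0243,0,8.23,-1,-0.0489,-0.0174,0,8.23,-1,-0.0509,-0.0103,0,8.23,-1,-0.0518,-0.0029,0,8.23,-1,0,0,0,0,-1,0,0,0,0]'

```text
time_s: 6.0
tool_pos: [0.5567, -0.197, 0.2026]
ee_rot: [0.764, 0.645, -0.0, -0.0]
force: [-0.4, 0.3, -1.5]
width: 0.0198
grip_force: 29.8
```

```bash
python3 - <<'E'
from h import *
s=monitor.observe();print(s['q'].round(2),s['tool_pos'],s['ee_rot'].round(4))
c='wrist';im,d=eyes.capture(c);I=eyes.camera_info(c);cv2.imwrite('pics/w2.png',im[:,:,::-1])
np.savez('w2.npz',im=im,d=d,**{k:np.array(v) for k,v in I.items()})
for n in ['bay','lamp_mid']:
    for r in eyes.mark_of(c,n): p=r['position'];print(n,np.round(p,1),round(r['confidence'],2),at_z(c,I,p,.03).round(4))
X=cloud(c,d,I)
for A in [(.4655,-.2623),(.4925,-.105)]:
    m=np.isfinite(X[...,0])&(np.hypot(X[...,0]-A[0],X[...,1]-A[1])<.035)&(X[...,2]>.045)&(X[...,2]<.1)
    P=X[m];print(len(P),[np.round(a,4) for a in line(P)],np.percentile(P[:,2],[5,25,50,75,95]).round(4),P.mean(0).round(4),np.argwhere(m).min(0),np.argwhere(m).max(0))
m=np.isfinite(X[...,0])&(X[...,2]>.14)&(X[...,2]<.24)&(im.min(-1)>120);P=X[m];
if len(P): print('held',len(P),[np.round(a,4) for a in line(P)],np.percentile(P[:,2],[5,50,95]))
E
```

```text
[-0.31  0.38  0.7   1.86 -0.29  1.    0.34] [ 0.55665752 -0.19700542  0.20255138] [ 7.641e-01  6.451e-01 -1.000e-04 -4.000e-04]
lamp_mid [317.7 262.1] 0.91 [ 0.5404 -0.3023  0.03  ]
644 [array([ 0.4639, -0.2623]), array([18.2973, 37.8088]), array([-0.9938,  0.1115]), np.float64(173.597)] [0.0587 0.0608 0.0618 0.0753 0.08  ] [ 0.4632 -0.2605  0.0666] [244 220] [270 257]
735 [array([ 0.4905, -0.1043]), array([16.5328, 38.3154]), array([-0.986 ,  0.1665]), np.float64(170.4129)] [0.0593 0.0602 0.0613 0.0758 0.0797] [ 0.4891 -0.1042  0.0674] [ 91 204] [111 248]
held 24827 [array([ 0.7585, -0.2674]), array([270.0544, 550.1132]), array([ 0.8353, -0.5498]), np.float64(-33.3556)] [0.16187566 0.22873737 0.23088352]
```

View pics/w2.png

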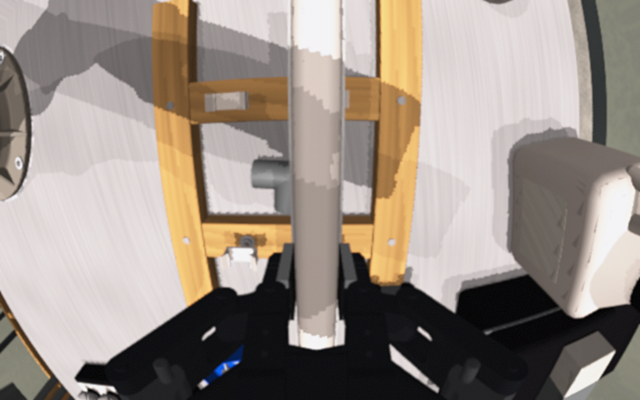

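Emit:
move_arm --motion '[-1,0,-0.0402,0,0,-1,0,-0.0402,0,0,-1,0,0,0.04,0,-1,0,0,0.04,0,-1,0,0,0.022,0,-1,0,0,0,0,-1,0,0,0,0]'

```text
time_s: 7.02
tool_pos: [0.4783, -0.1837, 0.1017]
ee_rot: [0.764, 0.645, 0.0, 0.0]
force: [-0.1, 1.0, -0.8]
width: 0.0199
grip_force: 29.9
```

```bash
python3 - <<'E'
from h import *
s=monitor.observe();print(s['tool_pos'],s['ee_rot'].round(4),s['force'].round(2))
pics=[]
for c in ['side','top','wrist']:
    im,d=eyes.capture(c);I=eyes.camera_info(c)
    if c!='wrist':
        q=[]
        R=np.array(I['R']);t=np.array(I['t'])
        p=R@np.array([.4775,-.1833,.08])+t;u=int(I['fx']*p[0]/p[2]+I['cx']);v=int(I['fy']*p[1]/p[2]+I['cy'])
        pics.append(cv2.resize(im[v-50:v+50,u-65:u+65],(780,600),interpolation=cv2.INTER_CUBIC)[:,:,::-1]);print(u,v)
    else: np.savez('w3.npz',im=im,d=d,**{k:np.array(v) for k,v in I.items()})
    X=cloud(c,d,I);m=np.isfinite(X[...,0])&(np.hypot(X[...,0]-.4775,X[...,1]+.1833)<.18)&(abs(X[...,0]-.4775-.17*(X[...,1]+.1833))<.02)&(X[...,2]>.1)&(X[...,2]<.135)&(im.min(-1)>110)
    P=X[m];print(c,len(P),[np.round(a,4) for a in line(P)],np.percentile(P[:,2],[5,50,95]).round(4))
cv2.imwrite('pics/c3.png',cv2.resize(np.vstack(pics),None,fx=.5,fy=.5))
E
```

```text
[ 0.47827043 -0.18367778  0.10169965] [7.640e-01 6.452e-01 3.000e-04 3.000e-04] [-0.14  0.98 -0.75]
320 240
side 432 [array([ 0.477 , -0.1837]), array([294.8645,  22.1133]), array([0.1649, 0.9863]), np.float64(80.5095)] [0.1113 0.1275 0.1298]
369 235
top 210 [array([ 0.4791, -0.1909]), array([309.3079,  26.0136]), array([0.1685, 0.9857]), np.float64(80.3002)] [0.1175 0.1281 0.1322]
wrist 16460 [array([ 0.4813, -0.1543]), array([197.9044,  37.9359]), array([-0.1678, -0.9858]), np.float64(-99.6609)] [0.1243 0.1289 0.1303]
```

View pics/c3.png

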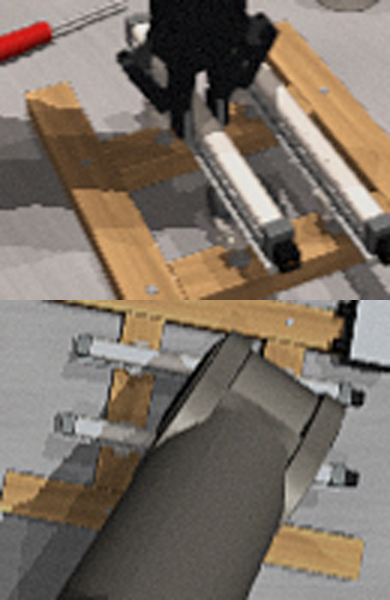

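The side and top crops show the lamp over the empty bay with its black socket at the junction-box end (side crop 288,250, top crop 345,478). It lines up with the clips to about 1 mm.

Emit:
move_arm --motion '[-1,0,0,0.005,0,-1,0,0,0.005,0,-1,0,0,0.003,0,-1,0,0,0.002,0,-1,0,0,0,0]'

```text
time_s: 7.8
tool_pos: [0.4776, -0.1838, 0.0857]
ee_rot: [0.764, 0.645, -0.0, -0.0]
force: [0.2, 0.1, -2.1]
width: 0.0199
grip_force: 29.9
```

Emit:
move_arm --motion '[-1,0,0,0.001,0,-1,0,0,0.001,0,-1,0,0,0,0]'

```text
time_s: 8.18
tool_pos: [0.4776, -0.1838, 0.0838]
ee_rot: [0.764, 0.645, -0.0, -0.0]
force: [-2.0, 0.5, -1.2]
width: 0.0202
grip_force: 30.0
```

Emit:
move_arm --motion '[-1,0,0,0.001,0,-1,0,0,0.001,0,-1,0,0,0,0]'

```text
time_s: 8.55
tool_pos: [0.4773, -0.1838, 0.0818]
ee_rot: [0.764, 0.645, -0.0, -0.0]
force: [-4.9, 1.3, 4.5]
width: 0.0205
grip_force: 30.8
```

```bash
python3 - <<'E'
from h import *
s=monitor.observe();print(s['tool_pos'],s['force'].round(2),s['moment'].round(3))
E
```

```text
[ 0.47733202 -0.18379112  0.08178502] [-4.95  1.28  4.47] [0.036 1.135 0.073]
```

Emit:
move_arm --motion '[-1,0,-0.001,0,0,-1,0,0,0,0]'

```text
time_s: 8.8
tool_pos: [0.4771, -0.1837, 0.082]
ee_rot: [0.764, 0.645, 0.0, 0.0]
force: [-0.7, 0.1, 2.0]
width: 0.02
grip_force: 30.3
```

```bash
python3 - <<'E'
from h import *
s=monitor.observe();print(s['tool_pos'],s['force'].round(2),s['moment'].round(3))
E
```

```text
[ 0.47713703 -0.18374144  0.08199372] [-0.71  0.1   1.96] [-0.226  0.058  0.02 ]
```

Emit:
move_arm --motion '[-0.3,0,0,0,0,-0.1,0,0,0,0,0,0,0,0,0,0,0,0,-0.025,0,0,0,0,-0.035,0,-1,-0.04,0,0,0,-1,-0.04,0,0,0,-1,0,0,0,0,-1,0,0,0,0]'

```text
time_s: 9.93
tool_pos: [0.4632, -0.2622, 0.1417]
ee_rot: [0.764, 0.645, -0.0, -0.0]
force: [-0.2, 0.4, 0.4]
width: 0.0004
grip_force: 0.0
```

```bash
python3 - <<'E'
from h import *
s=monitor.observe();print(s['tool_pos'],s['width'],s['force'].round(2),s['moment'].round(3))
for c in ['side','wrist','top']:
    im,d=eyes.capture(c);I=eyes.camera_info(c)
    if c=='wrist': cv2.imwrite('pics/w4.png',im[:,:,::-1])
    X=cloud(c,d,I);dy=X[...,1]+.1837
    m=np.isfinite(X[...,0])&(abs(dy)<.155)&(abs(X[...,0]-.4771-.168*dy)<.016)&(X[...,2]>.09)&(X[...,2]<.116)&(im.min(-1)>110)
    P=X[m];a=-dy[m];k=P[:,2]>np.median(P[:,2])-.004
    print(c,len(P),[np.round(q,4) for q in line(P[k])],'along',a.min(),a.max())
    f=np.polyfit(a[k],P[k,2],1);g=np.polyfit(a[k],P[k,0],1);print(' z at B,mid,A',np.polyval(f,[-.079,0,.079]).round(4),'x',np.polyval(g,[-.079,0,.079]).round(4))
E
```

```text
[ 0.4632373  -0.26224655  0.14166981] 0.0003553955410638137 [-0.17  0.39  0.44] [-0.006  0.009  0.048]
side 344 [array([ 0.4773, -0.1827]), array([294.8271,  19.0692]), array([0.1694, 0.9855]), np.float64(80.2475)] along -0.14751488439593763 0.14538814653417934
 z at B,mid,A [0.1082 0.1084 0.1086] x [0.4899 0.4763 0.4628]
wrist 7949 [array([ 0.4743, -0.2   ]), array([153.4516,  19.6162]), array([-0.164 , -0.9865]), np.float64(-99.4402)] along -0.061905019092682936 0.09667787403439274
 z at B,mid,A [0.1092 0.1092 0.1093] x [0.49   0.477  0.4641]
top 302 [array([ 0.4874, -0.1333]), array([192.6819,  19.5726]), array([0.1683, 0.9857]), np.float64(80.3103)] along -0.1436504930128409 0.04436340547645026
 z at B,mid,A [0.1091 0.1093 0.1095] x [0.4924 0.4791 0.4657]
```

View pics/w4.png

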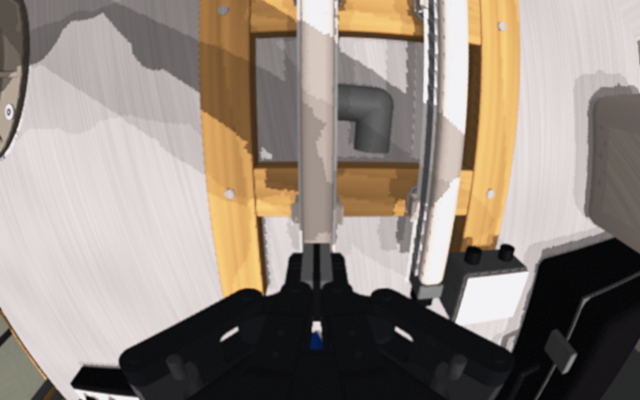

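The wrist view shows the released lamp level in the mouths at lens top 0.109, with the shut fingers over clip A (pixel 317,245).

Emit:
move_arm --motion '[-1,0,0.0007,0.015,0,-1,0,0,0.013,0,-1,0,0,0.003,0,-1,0,0,0.001,0,-1,0,0,0.001,0,-1,0,0,0.001,0,-1,0,0,0,0]'

```text
time_s: 10.95
tool_pos: [0.4644, -0.2629, 0.1083]
ee_rot: [0.764, 0.645, 0.0, 0.0]
force: [0.2, -0.3, 4.3]
width: -0.0003
grip_force: 2.0
```

Emit:
move_arm --motion '[-1,0,0,0.001,0,-1,0,0,0.001,0,-1,0,0,0,0]'

```text
time_s: 11.32
tool_pos: [0.4645, -0.2632, 0.1064]
ee_rot: [0.764, 0.645, 0.0, 0.001]
force: [0.2, -1.3, 5.1]
width: 0.0
grip_force: 3.1
```

Emit:
move_arm --motion '[-1,0,0,0.001,0,-1,0,0,0,0]'

```text
time_s: 11.58
tool_pos: [0.4645, -0.2632, 0.1054]
ee_rot: [0.764, 0.645, 0.0, 0.001]
force: [0.1, -1.9, 6.9]
width: 0.0004
grip_force: 3.5
```

Emit:
move_arm --motion '[-1,0,0,0.001,0,-1,0,0,0,0]'

```text
time_s: 11.82
tool_pos: [0.4645, -0.2632, 0.1044]
ee_rot: [0.764, 0.645, 0.0, 0.001]
force: [-0.2, -2.1, 7.8]
width: -0.0002
grip_force: 3.4
```

Emit:
move_arm --motion '[-1,0,0,0.001,0,-1,0,0,0,0]'

```text
time_s: 12.08
tool_pos: [0.4644, -0.263, 0.1032]
ee_rot: [0.764, 0.645, 0.0, 0.001]
force: [0.9, -1.6, 1.7]
width: -0.0004
grip_force: 1.1
```

Emit:
move_arm --motion '[-1,0,0,0.0007,0,-1,0,0,0,0]'

```text
time_s: 12.32
tool_pos: [0.4638, -0.2624, 0.102]
ee_rot: [0.764, 0.645, -0.0, -0.0]
force: [0.0, -0.3, 0.1]
width: -0.0003
grip_force: 0.0
```

Emit:
move_arm --motion '[-1,0,0,0.0005,0,-1,0,0,0,0]'

```text
time_s: 12.58
tool_pos: [0.4639, -0.2625, 0.1015]
ee_rot: [0.764, 0.645, -0.0, -0.0]
force: [0.3, 0.2, -0.2]
width: 0.0003
grip_force: 0.0
```

Emit:
move_arm --motion '[-1,0,0,0.0005,0,-1,0,0,0,0]'

```text
time_s: 12.82
tool_pos: [0.464, -0.2626, 0.1011]
ee_rot: [0.764, 0.645, -0.0, 0.0]
force: [-0.2, -0.2, 0.1]
width: -0.0
grip_force: 0.0
```

Emit:
move_arm --motion '[-1,0,0,0.0004,0,-1,0,0,0,0]'

```text
time_s: 13.08
tool_pos: [0.4641, -0.2626, 0.1008]
ee_rot: [0.764, 0.645, 0.0, 0.0]
force: [-0.7, -0.7, 0.4]
width: 0.0002
grip_force: 0.3
```

Emit:
move_arm --motion '[-1,0,0,0.0003,0,-1,0,0,0,0]'

```text
time_s: 13.32
tool_pos: [0.4642, -0.2627, 0.1006]
ee_rot: [0.764, 0.645, 0.0, 0.0]
force: [0.4, 0.1, 5.1]
width: 0.0
grip_force: 2.1
```

Clip A has snapped and the lamp is on its seat (5 N at 0.1006). Now clip B.

Emit:
move_arm --motion '[-1,0,0,-0.025,0,-1,0.053,0,0,0,-1,0.054,0,0,0,-1,0.053,0,0,0,-1,0,0,0.012,0,-1,0,0,0,0]'

```text
time_s: 14.08
tool_pos: [0.4902, -0.1051, 0.1127]
ee_rot: [0.764, 0.645, -0.001, -0.0]
force: [-0.1, -1.0, 1.1]
width: 0.0001
grip_force: 0.0
```

Emit:
move_arm --motion '[-1,0,0,0.003,0,-1,0,0,0.002,0,-1,0,0,0,0]'

```text
time_s: 14.45
tool_pos: [0.4908, -0.1056, 0.1084]
ee_rot: [0.765, 0.644, -0.0, 0.0]
force: [-0.0, -0.2, 0.6]
width: -0.0
grip_force: 0.0
```

Emit:
move_arm --motion '[-1,0,0,0.001,0,-1,0,0,0.001,0,-1,0,0,0,0]'

```text
time_s: 14.82
tool_pos: [0.4913, -0.1051, 0.1068]
ee_rot: [0.764, 0.645, 0.0, 0.0]
force: [-0.4, -0.8, 4.8]
width: -0.0001
grip_force: 2.2
```

Emit:
move_arm --motion '[-1,0,0,0.001,0,-1,0,0,0,0]'

```text
time_s: 15.08
tool_pos: [0.4914, -0.105, 0.1058]
ee_rot: [0.764, 0.645, 0.0, 0.0]
force: [-0.7, -0.3, 6.3]
width: -0.0001
grip_force: 3.2
```

Emit:
move_arm --motion '[-1,0,0,0.001,0,-1,0,0,0,0]'

```text
time_s: 15.32
tool_pos: [0.4914, -0.105, 0.1048]
ee_rot: [0.764, 0.645, 0.0, 0.0]
force: [-0.2, 1.2, 7.0]
width: 0.0
grip_force: 3.4
```

Emit:
move_arm --motion '[-1,0,0,0.0007,0,-1,0,0,0,0]'

```text
time_s: 15.58
tool_pos: [0.4913, -0.1049, 0.1041]
ee_rot: [0.764, 0.645, 0.0, 0.0]
force: [1.5, 2.0, 6.5]
width: -0.0001
grip_force: 3.5
```

Emit:
move_arm --motion '[-1,0,0,0.0007,0,-1,0,0,0,0]'

```text
time_s: 15.82
tool_pos: [0.4915, -0.1049, 0.1034]
ee_rot: [0.764, 0.645, 0.0, 0.0]
force: [1.6, 0.4, 6.3]
width: 0.0001
grip_force: 3.0
```

Emit:
move_arm --motion '[-1,0,0,0.0005,0,-1,0,0,0,0]'

```text
time_s: 16.08
tool_pos: [0.4914, -0.1049, 0.1029]
ee_rot: [0.764, 0.645, 0.0, 0.0]
force: [0.0, 0.9, 7.7]
width: -0.0003
grip_force: 3.8
```

Emit:
move_arm --motion '[-1,0,0,0.0005,0,-1,0,0,0,0]'

```text
time_s: 16.32
tool_pos: [0.4913, -0.1048, 0.1023]
ee_rot: [0.764, 0.645, 0.0, 0.0]
force: [1.8, 1.1, 4.8]
width: -0.0001
grip_force: 2.3
```

Emit:
move_arm --motion '[-1,0,0,0.0005,0,-1,0,0,0,0]'

```text
time_s: 16.58
tool_pos: [0.4906, -0.1049, 0.1013]
ee_rot: [0.764, 0.645, -0.0, -0.0]
force: [-0.1, -0.8, 0.2]
width: -0.0
grip_force: 0.0
```

Emit:
move_arm --motion '[-1,0,0,0.0004,0,-1,0,0,0,0]'

```text
time_s: 16.82
tool_pos: [0.4907, -0.1049, 0.101]
ee_rot: [0.764, 0.645, -0.0, -0.0]
force: [-0.0, -0.2, 0.4]
width: -0.0002
grip_force: 0.0
```

Emit:
move_arm --motion '[-1,0,0,0.0004,0,-1,0,0,0,0]'

```text
time_s: 17.08
tool_pos: [0.4909, -0.1049, 0.1007]
ee_rot: [0.764, 0.645, -0.0, -0.0]
force: [-0.1, 0.4, -1.1]
width: 0.0003
grip_force: 0.0
```

Clip B has snapped; now on to the seat.

Emit:
move_arm --motion '[-1,0,0,0.0004,0,-1,0,0,0,0]'

```text
time_s: 17.32
tool_pos: [0.4909, -0.1049, 0.1003]
ee_rot: [0.764, 0.645, -0.0, -0.0]
force: [0.3, 0.1, 0.4]
width: 0.0
grip_force: 0.0
```

Emit:
move_arm --motion '[-1,0,0,0.0003,0,-1,0,0,0,0]'

```text
time_s: 17.58
tool_pos: [0.4908, -0.1049, 0.1]
ee_rot: [0.764, 0.645, -0.0, -0.0]
force: [-0.0, -0.7, 0.0]
width: -0.0002
grip_force: 0.0
```

Emit:
move_arm --motion '[-1,0,0,0.0003,0,-1,0,0,0,0]'

```text
time_s: 17.82
tool_pos: [0.4909, -0.1049, 0.0997]
ee_rot: [0.764, 0.645, -0.0, -0.0]
force: [0.2, 0.1, -1.3]
width: 0.0003
grip_force: 0.0
```

Emit:
move_arm --motion '[-1,0,0,0.0003,0,-1,0,0,0,0]'

```text
time_s: 18.08
tool_pos: [0.4908, -0.1049, 0.0994]
ee_rot: [0.764, 0.645, -0.0, -0.0]
force: [0.3, 0.1, 0.1]
width: 0.0002
grip_force: 0.0
```

Emit:
move_arm --motion '[-1,0,0,0.0003,0,-1,0,0,0,0]'

```text
time_s: 18.32
tool_pos: [0.4909, -0.1049, 0.0991]
ee_rot: [0.764, 0.645, -0.0, 0.0]
force: [-0.8, -0.2, -1.1]
width: 0.0002
grip_force: 0.0
```

Emit:
move_arm --motion '[-1,0,0,0.0003,0,-1,0,0,0,0]'

```text
time_s: 18.58
tool_pos: [0.491, -0.1049, 0.099]
ee_rot: [0.764, 0.645, 0.0, 0.0]
force: [-1.0, 0.5, 4.7]
width: 0.0002
grip_force: 2.4
```

Emit:
move_arm --motion '[-1,0,0,-0.025,0,-1,-0.053,0,0,0,-1,-0.054,0,0,0,-1,-0.053,0,0,0,-1,0,0,0.015,0,-1,0,0,0.007,0,-1,0,0,0.001,0,-1,0,0,0,0]'

```text
time_s: 19.58
tool_pos: [0.4644, -0.2617, 0.1009]
ee_rot: [0.764, 0.646, 0.0, -0.0]
force: [0.8, 0.5, -0.4]
width: 0.0001
grip_force: 0.0
```

Emit:
move_arm --motion '[-1,0,0,0.0005,0,-1,0,0,0,0]'

```text
time_s: 19.82
tool_pos: [0.4642, -0.2624, 0.1005]
ee_rot: [0.764, 0.645, 0.0, 0.0]
force: [-0.3, 0.2, -0.2]
width: 0.0001
grip_force: 0.0
```

Emit:
move_arm --motion '[-1,0,0,0.0003,0,-1,0,0,0,0]'

```text
time_s: 20.08
tool_pos: [0.464, -0.2626, 0.1001]
ee_rot: [0.764, 0.645, 0.0, 0.0]
force: [-0.2, -0.4, 0.5]
width: -0.0002
grip_force: 0.0
```

Emit:
move_arm --motion '[-1,0,0,0.0003,0,-1,0,0,0,0]'

```text
time_s: 20.32
tool_pos: [0.4642, -0.2627, 0.1]
ee_rot: [0.764, 0.645, 0.0, 0.0]
force: [-0.8, 1.2, 5.6]
width: 0.0003
grip_force: 2.8
```

Both ends are solid on their seats. I'll retreat and check.

Emit:
move_arm --motion '[-1,0,0,-0.03,0,-1,0,0,-0.06,0,-1,0,0,-0.06,0,-1,0.04,0.0,-0.06,0,-1,0.04,0,0,0,-1,0.04,0,0,0,-1,0.04,0,0,0,-1,0,0,0,0]'

```text
time_s: 21.32
tool_pos: [0.4904, -0.1073, 0.3016]
ee_rot: [0.763, 0.647, 0.0, -0.0]
force: [0.8, -1.3, 0.1]
width: -0.0
grip_force: 0.0
```

```bash
python3 - <<'E'
from h import *
s=monitor.observe();print(s['time_s'],s['tool_pos'],s['force'].round(2))
for c in ['side','wrist']:
    im,d=eyes.capture(c);I=eyes.camera_info(c)
    cv2.imwrite(f'pics/end_{c}.png',im[:,:,::-1])
    X=cloud(c,d,I)
    for nm,x0,y0 in [('new',.4771,-.1837),('fitted',.5655,-.199)]:
        dy=X[...,1]-y0
        m=np.isfinite(X[...,0])&(abs(dy)<.17)&(abs(X[...,0]-x0-.168*dy)<.02)&(X[...,2]>.085)&(X[...,2]<.106)&(im.min(-1)>110)
        P=X[m];a=-dy[m];k=P[:,2]>np.median(P[:,2])-.004
        f=np.polyfit(a[k],P[k,2],1);print(c,nm,[np.round(q,4) for q in line(P[k])],'z B,A',np.polyval(f,[-.079,.079]).round(4))
E
```

```text
21.325 [ 0.4904391  -0.10725755  0.30160839] [ 0.8  -1.33  0.1 ]
side new [array([ 0.4763, -0.1885]), array([285.4406,  19.7417]), array([-0.1695, -0.9855]), np.float64(-99.7601)] z B,A [0.0987 0.0995]
side fitted [array([ 0.5663, -0.1983]), array([294.7148,  20.4327]), array([0.1706, 0.9853]), np.float64(80.1799)] z B,A [0.0946 0.0947]
wrist new [array([ 0.4857, -0.1289]), array([155.7615,  19.5732]), array([-0.1691, -0.9856]), np.float64(-99.7366)] z B,A [0.0995 0.1   ]
wrist fitted [array([ 0.5693, -0.1764]), array([246.749 ,  20.6158]), array([0.1722, 0.9851]), np.float64(80.084)] z B,A [0.0956 0.0954]
```

View pics/end_wrist.png

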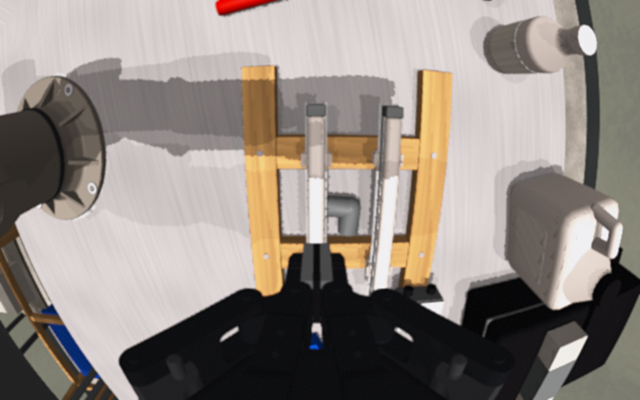

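The wrist view shows the lamp seated in the bay, its plain end (316,110) level with the fitted lamp's (393,111). Nothing touches the gripper.

```bash
python3 -c "
from bench import ticket
print(ticket.sign_off())"
```

```text
the job is handed in; nothing more can be done
None
```

The batten is in the empty bay, lens up with its socket at the junction-box end. It snapped home in both clips with readings under 8 N, sits on both seats and is released, and I handed the job in after about 21 s.

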